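# Put the muddled kitchen things into their proper holders

### The arm

A 6-joint arm with a two-finger parallel gripper is mounted at the origin on a cart in front of the work surface, level with it; the furniture and walls round the work are solid. World frame = base frame: x ahead of the robot, y to its left, z up, the work surface at z = 0. Lengths are in mm, angles in rad, forces in N, time in s.
With the tool pointing down it reaches from about 350 to 775 mm from the base axis. Payload 7.3 kg.
Tool frame: the origin (TCP) lies midway between the tips of the shut fingers; the grasp point (between the pads) lies 19 mm behind it; z points along the fingers, y is the line along which they close (so a half turn about z gives the same grasp; the last joint's range is limited). The gripper opens to 92 mm and grips with 3 to 60 N. Pads are 19 mm wide; open, the fingers measure 130 mm over their backs; the gripper's body (75 mm by 190 mm) begins 47 mm behind the grasp point.
Start: joints at [-0.146, 0.342, 1.524, -0, 1.275, -0.146], TCP at [525.019, 0.019, 226.741] pointing down, gripper open.
Joint ranges: [-2.53, 2.53], [-0.77, 2.02], [0.04, 2.7], [-1, 4.14], [0.28, 2.66], [-3.11, 3.11]. Speed limits (rad/s): [2.57, 2.57, 3.14, 3.14, 3.14, 3.14].

### API

Orientations are given as [roll, pitch, yaw] about the fixed x, y, z axes, in that order (R = Rz(yaw) Ry(pitch) Rx(roll)).
In Python, from plant import bot gives the robot as it stands. The module is installed in compiled form; this text tells all that it offers.
- The arm moves only by the shell command python3 -m crank 'ROWS' [OPENING]. ROWS is JSON, a list of rows, each a list of 6 numbers: the shift along the tool's x, y, z in m, then the turn, a rotation vector about the tool's x, y, z in rad. In form: [[dx, dy, dz, wx, wy, wz], ...]. A call has 1 to 5 rows; each row shifts and turns the commanded pose from where the row before left it, along the tool's axes as they then stand; what a row does not reach is not made up. A row lasts 1/8 s, in which the tool goes at most 62.5 mm and 10.7 degrees, less where a joint would pass 70% of its speed; a pose out of reach is approached as far as the arm can. A call is refused whole if a number of a shift passes 0.0625 or a number of a turn 0.188, either way. A call with a gripper value outside its range is refused whole. OPENING is the opening in per cent of the stroke, from 0 (shut) to 100 (fully open), set as the call begins (- or left out, the last holds). The fingers move at their own pace and stop on an object; the grip force is fixed at half the most. Time passes only in rows, so rows that do not move let the fingers close. It gives the time, the measured TCP pose, the force, the opening and the grip force at its end, in the units of the state.
- bot.get_obs(): the state, without advancing time (a new reading comes with each control period).
- bot.capture(name): name is "scene" or "side" or "wrist"; returns a dict with "color" (420x560x3 uint8, blue, green, red), "fov_y" (degrees; the focal length in pixels is half the picture's height over the tangent of half this angle, whatever the lens; pixels are square), "cx", "cy" (the principal point, pixels), "k1" (the pictures are not rectified: a ray, as slopes to the right and down, at radius r is drawn at 1 + k1 r^2 times it, then the intrinsics apply), "extrinsics" (4x4, takes a point from world to camera coordinates); the wrist camera has in their place "tool_from_camera" (4x4, takes a point from camera to tool coordinates, whose origin is the TCP and whose axes are the flange's). Camera axes: x right, y up, looking along -z (the intrinsics and any distortion apply to the point x, -y, -z); pixel columns grow to the right and rows downward; lengths in mm; the calibration is good to about 2 mm. A picture is of the moment at which its call begins: read the wrist's pose just before it. There is no depth.
- bot.close_job(): hands the job in; it is judged then, once.
The state is a dict: "time": time; "joint_positions": joint angles; "dq": joint speeds; "tau": joint torques, N m; "tool_pos": TCP position; "tcp_rot": TCP orientation; "contact_force": force on the tool from outside, world axes, zero at the start; "moment": the same for the moment, N m; "grip_width": finger opening in mm; "finger_force": force on a finger pad.
Only numpy, scipy, OpenCV 4.12 (cv2) and the standard library are available. Lean on these libraries where they do the work, as an engineer would, in place of code of your own. Each camera call takes 0.05 s, during which the arm holds its last target. There are 200 camera calls.

### The job

Sort the muddled things by kind: stand the two spice jars gently in the leaning wooden rack, one in each bay, bottom down and caps up, put the lemon on the floor of the slatted wooden crate beside the garlic, which stays in there, and lay the teaspoon flat on the floor of the white tray. One jar was put in the crate and the lemon in the tray by mistake, so take them out of there. Leave the mug, the salt shaker and the egg timer standing where they are.

Things in the scene. Friction and masses are not known exactly. Their poses are not given: they have to be found in the camera images.
- jar_far: A spice jar: clear glass with a dark brown cap, 41 mm diameter, 105 mm tall with the cap (top 21 mm), 0.11 kg. It starts upright, inside the crate, in its +y half (it does not belong there). Origin at the centre of its underside, z along its axis towards the cap.
- jar_near: The other spice jar: clear glass with a dark brown cap, 41 mm diameter, 105 mm tall with the cap (top 21 mm), 0.11 kg. It starts upright, on the worktop; the two jars are interchangeable. Origin at the centre of its underside, z along its axis towards the cap.
- lemon: Lemon, rigid, 72 mm long (x) and 55 mm thick (y, z), 0.1 kg. It starts lying in the white tray (where it does not belong), its long axis roughly along the tray's x. Origin on its underside as it first lies, 28 mm below its centre.
- lemon_mid (a point): Centre of the lemon.
- garlic: Garlic bulb, rigid, 56 mm diameter (the belly at about 25 mm), 56 mm tall with its pointed top, 0.034 kg, standing in the crate where it belongs, in its -y half. Origin at the centre of its underside, z up.
- garlic_mid (a point): Middle of the garlic's belly, 25 mm above its underside.
- teaspoon: Teaspoon lying flat on the worktop, 138 mm long (along x, bowl at one end), 27 mm wide, 13 mm high, 0.02 kg; for contact it is a solid hull, widest (27 mm) at the bowl and about 20 mm wide at the middle. Origin in the middle of its length, on its underside, z up.
- rack: Fixed wooden spice rack with two bays side by side along y, leaning 28 degrees from vertical towards its own -x side (its front, roughly facing the robot): the bays' axis points along (-0.469, 0, 0.883) in its frame. Base 125 by 158 mm; about 80 mm tall. Origin under its middle, on the worktop, z up. Its place and yaw vary.
- rack_bay0 (a point): Centre of the floor of the bay at the rack's +y side, 29 mm above the worktop; the floor is square to the leaning axis. Each bay is 70 mm wide (y) and 54 mm front to back; its side walls stand 46 mm, front wall 60 mm, back wall 42 mm along the leaning axis, 6 mm thick. A jar rests against the front wall, its top 45 mm past it.
- rack_bay1 (a point): The same for the bay at the rack's -y side.
- crate: Fixed open crate of brown wooden slats, outside 140 mm (x) by 190 mm (y), 60 mm tall, walls and floor 6 mm thick. Origin at the centre of its underside, z up. For the lemon and the garlic.
- tray: Fixed open tray of white plastic, outside 135 mm (x) by 185 mm (y), 35 mm tall, walls and floor 5 mm thick. Origin at the centre of its underside, z up. For the teaspoon.
- salt_shaker: Bystander: salt shaker with grey domed top, 44 mm diameter, 90 mm tall, on the worktop near its front edge. Origin at the centre of its underside.
- mug: Bystander: beige mug, 82 mm wide, 94 mm tall, handle towards its -y. Origin under the middle of cup and handle together.
- egg_timer: Bystander: cream round wind-up egg timer, 64 mm diameter, 73 mm tall, behind the work. Origin at the centre of its underside.
Mind the look-alikes: they are no part of the job. Leave any orange look-alike of the jar_near alone.

How it is judged (in metres and radians):
At the end, for the whole second after the job is handed in: One jar in each bay, bottom within 22 mm of the bay floor's centre, cap up, leaning 16 to 45 degrees; lemon and garlic in the crate, their middles under 50 mm above its underside; teaspoon on the tray's floor, within 8 degrees of level; all at rest ((((x of jar_far in the frame of rack between -0.022 and 0.022 m and y of jar_far in the frame of rack between 0.012 and 0.064 m and z of jar_far in the frame of rack between 0.01 and 0.05 m and angle between jar_far's own z axis and vertical between 0.28 and 0.8 rad) and (x of jar_near in the frame of rack between -0.022 and 0.022 m and y of jar_near in the frame of rack between -0.064 and -0.012 m and z of jar_near in the frame of rack between 0.01 and 0.05 m and angle between jar_near's own z axis and vertical between 0.28 and 0.8 rad)) or ((x of jar_far in the frame of rack between -0.022 and 0.022 m and y of jar_far in the frame of rack between -0.064 and -0.012 m and z of jar_far in the frame of rack between 0.01 and 0.05 m and angle between jar_far's own z axis and vertical between 0.28 and 0.8 rad) and (x of jar_near in the frame of rack between -0.022 and 0.022 m and y of jar_near in the frame of rack between 0.012 and 0.064 m and z of jar_near in the frame of rack between 0.01 and 0.05 m and angle between jar_near's own z axis and vertical between 0.28 and 0.8 rad))) and x of lemon_mid in the frame of crate between -0.05 and 0.05 m and y of lemon_mid in the frame of crate between -0.075 and 0.075 m and z of lemon_mid in the frame of crate between 0 and 0.05 m and x of garlic_mid in the frame of crate between -0.05 and 0.05 m and y of garlic_mid in the frame of crate between -0.075 and 0.075 m and z of garlic_mid in the frame of crate between 0 and 0.05 m and x of teaspoon in the frame of tray between -0.055 and 0.055 m and y of teaspoon in the frame of tray between -0.08 and 0.08 m and z of teaspoon in the frame of tray between -0.005 and 0.025 m and angle between teaspoon's own x axis and vertical between 1.42 and 1.72 rad and linear speed of each of jar_far, jar_near, lemon, garlic, teaspoon below 0.03 m/s); the robot touches nothing.
It fails at once if the salt shaker was shifted by more than 30 mm or tipped (distance of salt_shaker from where it was at the start of the episode above 0.03 m or angle between salt_shaker's own z axis and vertical above 0.35 rad).
It fails at once if the mug was shifted by more than 30 mm or tipped (distance of mug from where it was at the start of the episode above 0.03 m or angle between mug's own z axis and vertical above 0.35 rad).
It fails at once if the egg timer was shifted by more than 30 mm or tipped (distance of egg_timer from where it was at the start of the episode above 0.03 m or angle between egg_timer's own z axis and vertical above 0.35 rad).
It fails at once if a spice jar was jammed hard against the rack (over 60 N) (contact force between any of jar_far, jar_near and rack above 60 N).
It fails at once if a spice jar was dropped into the rack (faster than 0.75 m/s within 50 mm of a bay's floor) ((distance between jar_far and rack_bay0 below 0.05 m and linear speed of jar_far above 0.75 m/s) or (distance between jar_far and rack_bay1 below 0.05 m and linear speed of jar_far above 0.75 m/s) or (distance between jar_near and rack_bay0 below 0.05 m and linear speed of jar_near above 0.75 m/s) or (distance between jar_near and rack_bay1 below 0.05 m and linear speed of jar_near above 0.75 m/s)).
It also fails if it takes over 72 s, if anything falls off the work surface, if the arm or the gripper's body presses on something with over 40 N, if the wrist force passes 120 N, or if a joint passes its speed limit or range.

## Working session

There is one attempt and no reset: what is moved stays moved. The work goes in short steps, Python scripts to look and compute and a shell command to move; the robot and the scene stay as the last step left them, time stands still between calls to the robot, and variables do not carry over. Pictures are saved under pics/ and viewed, at most 12 in all, crops included, and the job is handed in when it is done.

```bash
mkdir -p pics; python3 - <<'E'
from plant import bot
import cv2,numpy as np
for n in ("scene","side"):
    c=bot.capture(n); cv2.imwrite(f"pics/{n}0.png",cv2.resize(c["color"],(800,600),interpolation=cv2.INTER_CUBIC))
    np.savez(f"{n}0.npz",**c)
    print(n,c["fov_y"],c["cx"],c["cy"],c["k1"],np.round(c["extrinsics"],3).tolist())
print(bot.get_obs())
E
```

```text
scene 51.064665966610555 281.9175192035712 212.69784004222512 0.027791916362489975 [[0.713, -0.701, 0.014, -340.243], [0.515, 0.537, 0.668, -348.472], [-0.476, -0.469, 0.744, -773.165], [0.0, 0.0, 0.0, 1.0]]
side 48.5605085189176 279.9740038238873 196.3937705337754 -0.08957253535097506 [[-0.954, -0.301, -0.003, 544.174], [0.12, -0.39, 0.913, -71.262], [-0.276, 0.87, 0.408, -1285.973], [0.0, 0.0, 0.0, 1.0]]
{'time': 0.1, 'joint_positions': array([-1.45986454e-01,  3.42654389e-01,  1.52488742e+00,  2.99380767e-05,
        1.27540083e+00, -1.45999704e-01]), 'dq': array([-0.00021576, -0.00098152, -0.00299293,  0.00064355, -0.00125268,
       -0.00121198]), 'tau': array([ 1.49919495e-03, -4.32001984e+01, -2.44694173e+01,  7.19219679e-02,
        5.25739230e-02, -9.79429342e-05]), 'tool_pos': array([5.24653578e+02, 8.95138959e-02, 2.26125655e+02]), 'tcp_rot': array([-3.14026120e+00, -2.24722835e-04,  1.57080069e+00]), 'contact_force': array([ 0.90046253, -0.09843476, -0.12592009]), 'moment': array([-0.00196499, -0.02786485, -0.03956112]), 'finger_force': 0.0, 'grip_width': 91.95464690784917}
```

View pics/scene0.png

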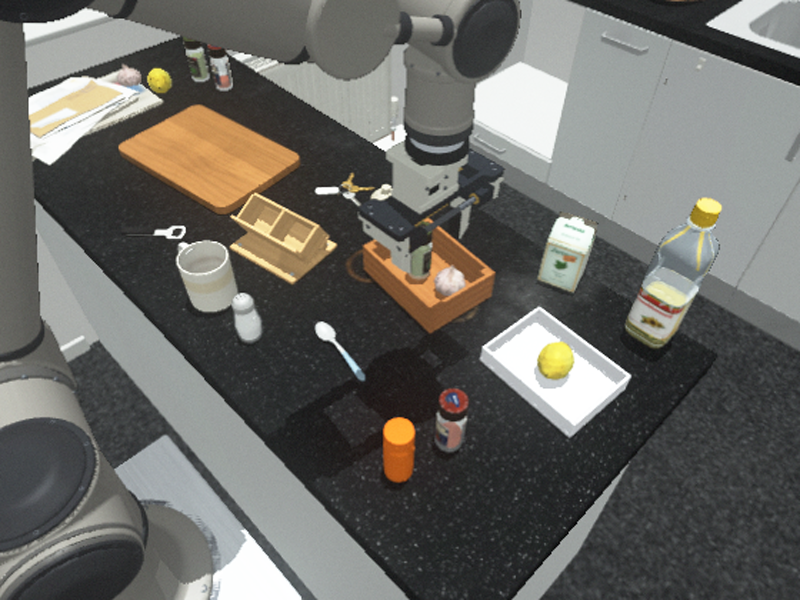

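View pics/side0.png

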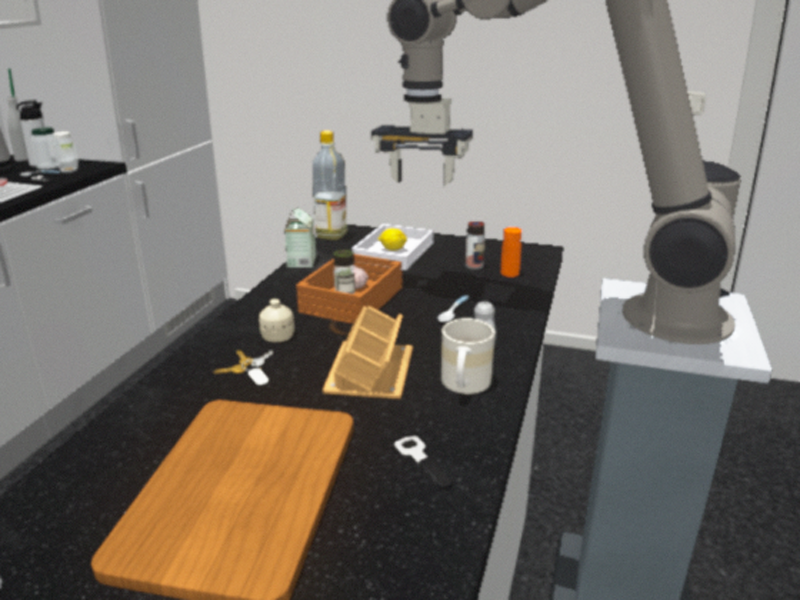

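The scene view shows the rack at (283,240), crate (430,275) with the jar at (420,260) and garlic (450,282), tray (556,370) with the lemon (556,360), spoon (340,350), worktop jar (451,420), and the orange look-alike (398,450). The side view shows the same, with the egg timer at (277,322).

```bash
cat > h.py <<'E'
import numpy as np, cv2
from scipy.spatial.transform import Rotation as Rn
def ray(c,u,v,s=1.0,E=None):
    """u,v in picture px; s = picture enlargement -> origin, direction (world)"""
    f=210/np.tan(np.radians(c["fov_y"]/2))
    u=(u+.5)/s-.5; v=(v+.5)/s-.5
    p=np.array([(u-c["cx"])/f,(v-c["cy"])/f]); q=p.copy()
    for _ in range(20): q=p/(1+c["k1"]*(q@q))
    d=np.array([q[0],-q[1],-1.])
    if E is None: E=np.linalg.inv(c["extrinsics"])
    return E[:3,3],E[:3,:3]@d
def at(c,u,v,z,s=1.0,E=None):
    o,d=ray(c,u,v,s,E); return o+d*(z-o[2])/d[2]
def proj(c,P,s=1.0,W=None):
    f=210/np.tan(np.radians(c["fov_y"]/2))
    W=c["extrinsics"] if W is None else W
    p=W[:3,:3]@np.asarray(P,float)+W[:3,3]; q=np.array([p[0],-p[1]])/-p[2]
    q=q*(1+c["k1"]*(q@q))*f+[c["cx"],c["cy"]]; return (q+.5)*s-.5
def snap(bot,n="wrist"):
    o=bot.get_obs(); c=bot.capture(n)
    T=np.eye(4)
    if n=="wrist":
        T[:3,:3]=Rn.from_euler("xyz",o["tcp_rot"]).as_matrix(); T[:3,3]=o["tool_pos"]
        T=T@c["tool_from_camera"]; c["extrinsics"]=np.linalg.inv(T)
    return o,c
E
python3 - <<'E'
from h import *
S=np.load("scene0.npz");D=np.load("side0.npz");k=10/7
def p(c,n,u,v,z):print(n,np.round(at(c,u,v,z,k),0))
for i,(u,v) in enumerate([(364,258),(494,275),(433,320)]):p(S,"crate",u,v,60)
for u,v in [(300,287),(350,255),(403,262),(357,312)]:p(D,"crateD",u,v,60) 
for u,v in [(482,350),(540,310),(629,375),(572,428)]:p(S,"tray",u,v,35)
p(S,"jarnear cap",453,397,105);p(D,"jarnear cap",475,226,105);p(S,"jarnear base",449,441,0)
p(S,"lemon",556,360,33);p(D,"lemon",392,239,33)
p(S,"garlic",449,279,40)
p(D,"jarfar cap",344,256,111)
p(S,"spoon bowl",318,325,3);p(S,"spoon handle",361,377,3);p(D,"spoon bowl",441,318,3);p(D,"spoon h",466,297,3)
for u,v in [(231,250),(293,281),(337,246)]:p(S,"rack",u,v,5)
for u,v in [(325,391),(403,393),(413,348)]:p(D,"rackD",u,v,5)
p(S,"salt",248,336,0);p(D,"salt top",485,305,85);p(S,"mug",213,303,0);p(D,"timer",277,335,0);p(S,"orange",398,476,0);p(D,"carton",300,265,0)
E
```

```text
crate [562. 183.  60.]
crate [693.   1.  60.]
crate [546.   4.  60.]
crateD [708. 206.  60.]
crateD [676.  23.  60.]
crateD [555.  28.  60.]
crateD [565. 273.  60.]
tray [573. -78.  35.]
tray [706. -90.  35.]
tray [ 698. -264.   35.]
tray [ 559. -258.   35.]
jarnear cap [ 438. -133.  105.]
jarnear cap [ 433. -113.  105.]
jarnear base [ 435. -139.    0.]
lemon [ 642. -169.   33.]
lemon [ 643. -164.   33.]
garlic [646.  60.  40.]
jarfar cap [637. 150. 111.]
spoon bowl [436. 162.   3.]
spoon handle [417.  33.   3.]
spoon bowl [443. 144.   3.]
spoon h [417.  38.   3.]
rack [435. 413.   5.]
rack [468. 270.   5.]
rack [584. 286.   5.]
rackD [555. 446.   5.]
rackD [435. 415.   5.]
rackD [460. 274.   5.]
salt [339. 225.   0.]
salt top [344. 229.  85.]
mug [339. 328.   0.]
timer [717. 295.   0.]
orange [ 343. -126.    0.]
carton [821. -24.   0.]
```

```bash
python3 -m crank '[[0.04,0.035,0,0,0,0],[0.04,0.035,0,0,0,0],[0.04,0.035,0,0,0,0],[0,0,0,0,0,0]]' 100; python3 - <<'E'
from h import *
from plant import bot
o,c=snap(bot);np.savez("w1.npz",**c);cv2.imwrite("pics/w1.png",cv2.resize(c["color"],(800,600),interpolation=cv2.INTER_CUBIC))
print(o["tool_pos"],o["tcp_rot"],np.round(c["tool_from_camera"],3).tolist(),c["fov_y"],c["k1"])
E
```

```text
time: 0.6
tool_pos: [631.0, 122.8, 224.8]
tcp_rot: [-3.14, -0.001, 1.574]
contact_force: [-0.6, -0.2, -0.3]
grip_width: 91.8
finger_force: 0.0
[630.95933496 122.82330378 224.79050029] [-3.13994079e+00 -5.02485481e-04  1.57416281e+00] [[-0.0, 0.955, 0.298, 80.138], [1.0, 0.0, 0.0, 0.483], [0.0, 0.298, -0.955, -158.321], [0.0, 0.0, 0.0, 1.0]] 63.47218629309112 0.026686592235948107
```

View pics/w1.png

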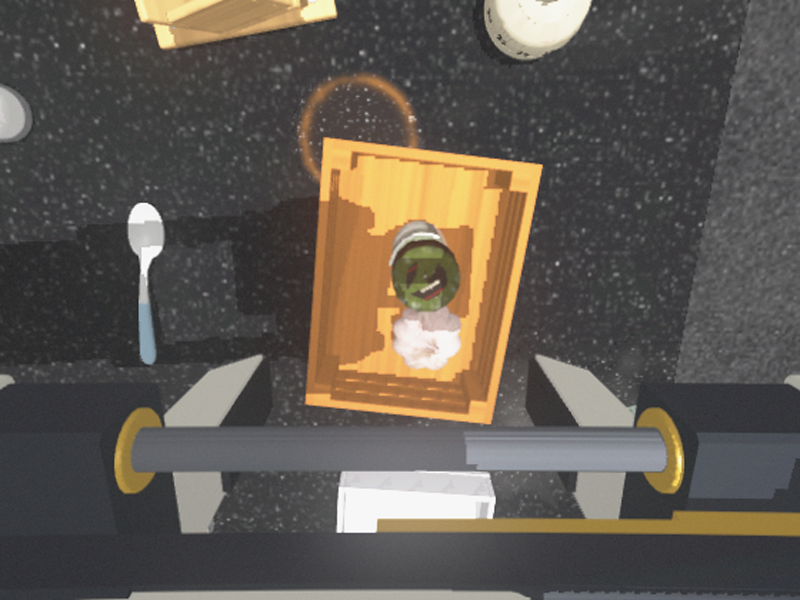

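The view shows the crate rim with corners at (325,138), (541,166), (490,423), (306,404), the jar cap at (425,275), garlic (427,340), and the spoon from (146,203) to (149,363).

```bash
python3 - <<'E'
from h import *
c=np.load("w1.npz");k=10/7
def p(n,u,v,z):print(n,np.round(at(c,u,v,z,k),1))
for u,v in [(325,138),(541,166),(490,423),(306,404)]:p("crate",u,v,60)
p("jar",425,274,111);p("garlic",427,342,45)
p("spoon",146,203,5);p("spoon",149,363,3);p("bowl wide",146,230,5)
p("rack corner",336,18,5);p("rack corner",162,47,5);p("rack",157,38,5)
p("timer",536,20,60)
E
```

```text
crate [584.3 208.3  60. ]
crate [721.9 191.7  60. ]
crate [700.4   4.3  60. ]
crate [562.1  19.8  60. ]
jar [646.3 133.3 111. ]
garlic [652.4  63.8  45. ]
spoon [437.7 161.1   5. ]
spoon [418.8  26.6   3. ]
bowl wide [434.5 140.4   5. ]
rack corner [587.3 286.9   5. ]
rack corner [465.8 268.    5. ]
rack [463.2 273.5   5. ]
timer [711.  273.8  60. ]
```

```bash
python3 -m crank '[[0.005,0.008,0.05,0,0,0],[0.005,0.008,0.05,0,0,0],[0,0,0.03,0,0,0],[0,0,0.023,0,0,0],[0,0,0,0,0,0]]' 100;  python3 -m crank '[[0,0,0,0,0,0],[0,0,0,0,0,0],[0,0,0,0,0,0],[0,0,0,0,0,0],[0,0,0,0,0,0]]' 20
```

```text
time: 1.27
tool_pos: [644.2, 128.8, 72.0]
tcp_rot: [-3.137, 0.001, 1.57]
contact_force: [-1.1, 0.5, 0.0]
grip_width: 91.4
finger_force: 0.0
time: 1.9
tool_pos: [646.1, 130.0, 73.9]
tcp_rot: [3.141, 0.0, 1.571]
contact_force: [0.1, -0.3, 0.2]
grip_width: 46.2
finger_force: 0.0
```

```bash
Z='[0,0,0,0,0,0]'; python3 -m crank '[[0,0,0,0,0,0],[0,0,0,0,0,0],[0,0,-0.04,0,0,0],[0,0,-0.05,0,0,0],[0,0,-0.05,0,0,0]]' 20 | tail -2; python3 -m crank '[[0,0,-0.06,0,0,0],[0.06,-0.0115,0,0,0,0],[0.06,-0.0115,0,0,0,0],[0.06,-0.0115,0,0,0,0],[0.06,-0.0115,0,0,0,0]]' 20 ; python3 -m crank '[[0,0,0,0,0,-0.18],[0,0,0,0,0,-0.18],[0,0,0,0,0,-0.18],[0,0,0,0,0,-0.18],[0,0,0,0,0,-0.18]]' 20|tail -2; python3 -m crank '[[0,0,0,0,0,-0.18],[0,0,0,0,0,-0.18],[0,0,0,0,0,-0.18],[0,0,0,0,0,-0.18],[0,0,0,0,0,-0.15]]' 20;  python3 -m crank '[[0,0,0,0,0,0]]'
 python3 - <<'E'
from h import *
from plant import bot
o,c=snap(bot);np.savez("w2.npz",**c);cv2.imwrite("pics/w2.png",cv2.resize(c["color"],(800,600),interpolation=cv2.INTER_CUBIC))
print(o["tool_pos"],o["tcp_rot"],o["joint_positions"],o["time"])
E
```

```text
grip_width: 40.1
finger_force: 30.0
time: 3.15
tool_pos: [599.3, 371.7, 273.5]
tcp_rot: [-3.141, 0.0, 1.571]
contact_force: [0.7, 0.7, -0.9]
grip_width: 40.3
finger_force: 30.0
grip_width: 40.3
finger_force: 30.0
time: 4.4
tool_pos: [599.9, 369.9, 273.2]
tcp_rot: [-3.141, -0.001, -2.937]
contact_force: [0.3, 0.2, -1.4]
grip_width: 40.1
finger_force: 30.0
time: 4.53
tool_pos: [599.9, 370.0, 273.3]
tcp_rot: [-3.141, -0.001, -2.944]
contact_force: [-0.5, -0.2, -0.9]
grip_width: 40.4
finger_force: 30.0
[599.91075822 369.95388449 273.2896352 ] [-3.14131519e+00 -7.17316332e-04 -2.94375629e+00] [ 4.44026681e-01  6.82412928e-01  8.30253047e-01 -9.44419464e-05
  1.62968999e+00 -1.32461164e+00] 4.525
```

View pics/w2.png

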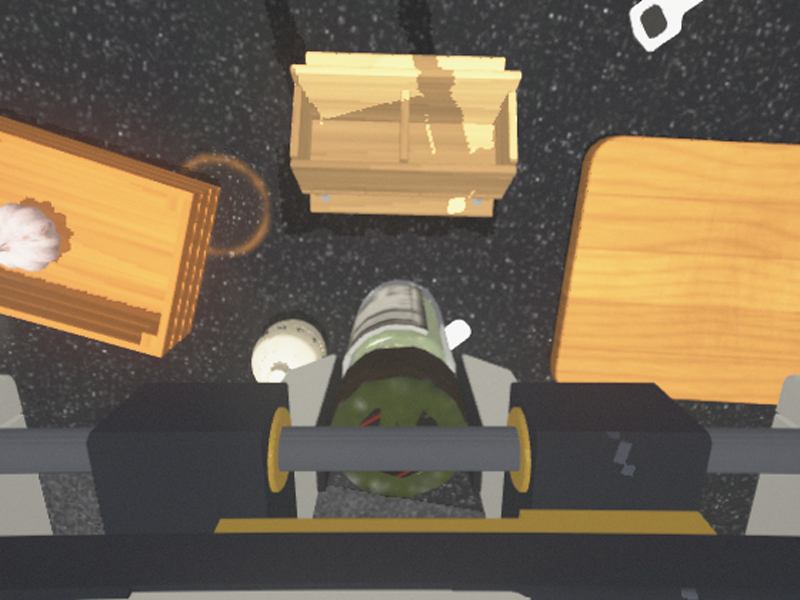

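The rack is nearly image-aligned: the front wall top runs (292,67)–(521,72), the back wall top (290,163)–(518,168), and the base back edge (311,212)–(494,216). Bays are empty, and the jar is held straight in the gripper.

```bash
python3 - <<'E'
from h import *
from scipy.optimize import least_squares
c=np.load("w2.npz");k=10/7
pts=[((-54.6,-79,68),(292,68)),((-54.6,79,68),(521,73)),((9.4,-79,81.6),(290,163)),((9.4,79,81.6),(518,169)),((62.5,-79,5),(311,211)),((62.5,79,5),(494,215)),((-62.5,-79,5),(307,54)),((-62.5,79,5),(505,58)),((-26,0,60),(406,91)),((-5,0,70),(404,162))]
def P(x,p):
    C,S=np.cos(x[2]),np.sin(x[2]);return [x[0]+C*p[0]-S*p[1],x[1]+S*p[0]+C*p[1],p[2]]
def r(x,n=8):return np.concatenate([proj(c,P(x,p),k)-q for p,q in pts[:n]])
s=least_squares(r,[510,354,.2],loss="soft_l1",f_scale=4)
print(s.x,np.degrees(s.x[2]));print(np.round(r(s.x),1).reshape(-1,2))
E
```

```text
[5.20945252e+02 3.57474609e+02 1.75159418e-01] 10.035895386004107
[[-1.8 -7.1]
 [ 2.2 -6.4]
 [ 0.4 -2.8]
 [ 0.4 -3.5]
 [ 0.9 10.5]
 [-2.  10.5]
 [-0.3  9.6]
 [-0.  10.4]]
```

```bash
python3 - <<'E'
from h import *
from scipy.optimize import least_squares
c=np.load("w2.npz");k=10/7
pts=[((-54.6,-79,68),(292,68)),((-54.6,79,68),(521,73)),((9.4,-79,81.6),(290,163)),((9.4,79,81.6),(518,169)),((-45.4,0,57),(406,91))]
def P(x,p):
    C,S=np.cos(x[2]),np.sin(x[2]);return [x[0]+C*p[0]-S*p[1],x[1]+S*p[0]+C*p[1],p[2]]
def r(x,n=4):return np.concatenate([proj(c,P(x,p),k)-q for p,q in pts[:n]])
s=least_squares(r,[510,354,.2])
print(s.x,np.degrees(s.x[2]));print(np.round(r(s.x,5),1).reshape(-1,2))
S=np.load("scene0.npz");D=np.load("side0.npz")
for n,p in (("frontR",(-54.6,-79,68)),("frontL",(-54.6,79,68)),("backR",(9.4,-79,81.6)),("backL",(9.4,79,81.6)),("div",(-45.4,0,57))):
    print(n,np.round(proj(S,P(s.x,p),k)),np.round(proj(D,P(s.x,p),k)))
for b in(38,-38):print(np.round(P(s.x,(0,b,29)),1))
E
python3 - <<'E'
import cv2,numpy as np
a=np.load("scene0.npz")["color"][120:210,150:250];b=np.load("side0.npz")["color"][200:290,215:315]
cv2.imwrite("pics/rk.png",np.hstack([cv2.resize(x,(400,360),interpolation=cv2.INTER_CUBIC) for x in(a,b)]))
E
```

```text
[5.24131356e+02 3.57930891e+02 1.74564750e-01] 10.001823427542496
[[-1.7 -1.9]
 [ 1.5 -1.1]
 [ 0.4  2. ]
 [-0.3  1.4]
 [-0.  -4.8]]
frontR [296. 251.] [401. 313.]
frontL [230. 215.] [387. 360.]
backR [320. 225.] [364. 304.]
backL [254. 191.] [346. 350.]
div [267. 234.] [389. 341.]
[517.5 395.4  29. ]
[530.7 320.5  29. ]
```

View pics/rk.png

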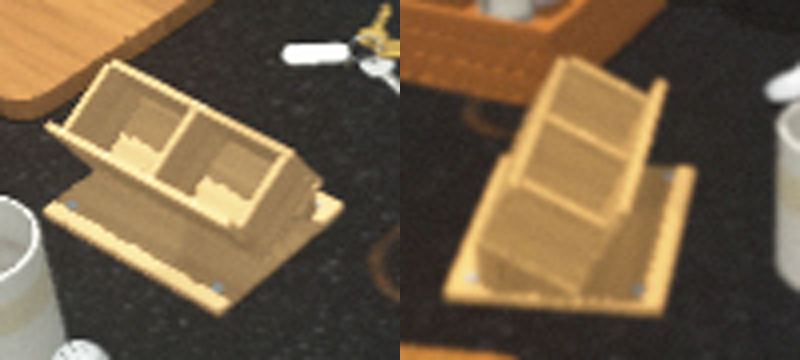

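The crop confirms the predicted wall corners (e.g. front-right top at (299,252) against (296,251) predicted). Now I move over bay0 and tilt.

```bash
cat >> h.py <<'E'
def rackpose(bay,d,s=-2,h=68,yaw=10.0):
    F=np.array({0:(517.5,395.4,29),1:(530.7,320.5,29)}[bay]);Z=Rn.from_euler("z",yaw,degrees=True).as_matrix()
    ax=Z@[-.469,0,.883];pe=Z@[.883,0,.469]
    return F+s*pe+(d+h)*ax, np.column_stack([np.cross(Z@[0,1,0],-ax),Z@[0,1,0],-ax])
def down(x,y,z,yaw):
    return np.array([x,y,z]),(Rn.from_euler("z",yaw,degrees=True)*Rn.from_euler("x",np.pi)).as_matrix()
def delta(bot,T):
    o=bot.get_obs();R=Rn.from_euler("xyz",o["tcp_rot"]).as_matrix()
    print("t",o["time"],"tcp",np.round(o["tool_pos"],1),"shift(tool,mm)",np.round(R.T@(T[0]-o["tool_pos"]),1),"after-turn shift",np.round(T[1].T@(T[0]-o["tool_pos"]),1),"turn",np.round(Rn.from_matrix(R.T@T[1]).as_rotvec(),3),"j",np.round(o["joint_positions"],2))
E
python3 -m crank '[[0.0485,0.013,0.007,0,0,0.023],[0.0485,0.013,0.007,0,0,0],[0.0485,0.013,0.007,0,0,0],[0,0,0,0,-0.163,0],[0,0,0,0,-0.163,0]]' 20|tail -2
python3 -m crank '[[0,0,0,0,-0.162,0],[0,0,0,0,0,0]]' 20
python3 -c "
from h import *
from plant import bot
delta(bot,rackpose(0,80))"
```

```text
grip_width: 40.1
finger_force: 30.0
time: 5.45
tool_pos: [446.9, 381.0, 251.5]
tcp_rot: [-3.141, 0.484, -2.965]
contact_force: [0.7, -0.5, -0.8]
grip_width: 40.3
finger_force: 30.0
t 5.45 tcp [446.9 381.  251.5] shift(tool,mm) [42.4  2.  82.5] after-turn shift [42.8  1.9 82.3] turn [-0.    -0.004  0.002] j [ 0.7   0.24  1.7  -0.33  0.8  -0.86]
```

```bash

python3 -m crank '[[0.0215,0.001,0.02,0,0,0],[0.0215,0.001,0.022,0,0,0],[0,0,0.02,0,0,0],[0,0,0.02,0,0,0],[0,0,0,0,0,0]]' 20|grep -A9 tool_pos
python3 -m crank '[[0,0,0.02,0,0,0],[0,0,0.015,0,0,0],[0,0,0.015,0,0,0],[0,0,0.01,0,0,0],[0,0,0,0,0,0]]' 20
python3 -c "
from h import *
from plant import bot
delta(bot,rackpose(0,5))
o,c=snap(bot,'side');cv2.imwrite('pics/s1.png',cv2.resize(c['color'][180:300,200:360],(800,600),interpolation=cv2.INTER_CUBIC))"
```

```text
tool_pos: [451.4, 383.4, 159.2]
tcp_rot: [-3.14, 0.485, -2.968]
contact_force: [-0.1, -0.8, -1.1]
grip_width: 40.2
finger_force: 30.0
time: 6.7
tool_pos: [477.7, 388.5, 106.3]
tcp_rot: [-3.141, 0.487, -2.965]
contact_force: [-0.2, -0.2, -1.3]
grip_width: 39.8
finger_force: 30.0
t 6.7 tcp [477.7 388.5 106.3] shift(tool,mm) [ 2.6 -0.1 14.3] after-turn shift [ 2.6 -0.1 14.3] turn [-0.    -0.001  0.001] j [ 0.67  0.47  1.82 -0.52  0.47 -0.65]
```

View pics/s1.png

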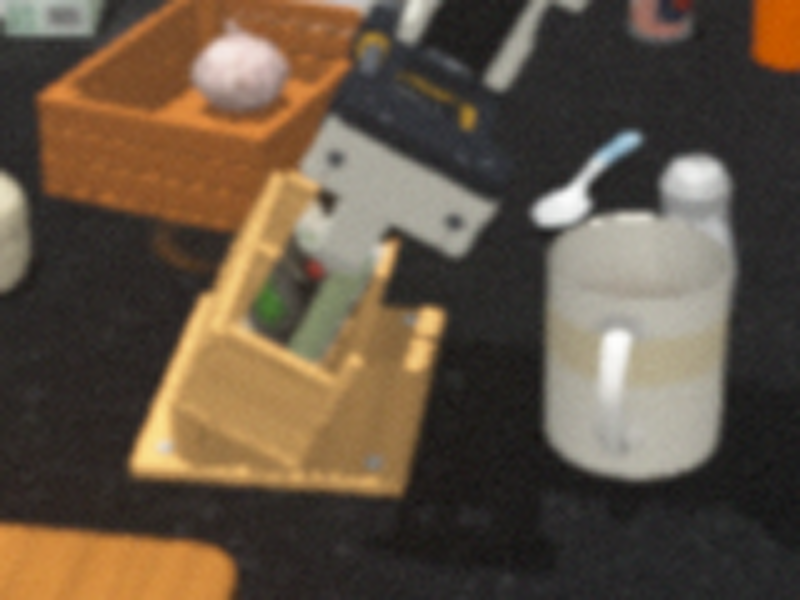

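The jar is inside bay0, between the walls and parallel to them, about 19 mm off the floor. Lowering it.

```bash

python3 -m crank '[[0.0015,0,0.006,0,0,0],[0,0,0.006,0,0,0],[0,0,0.003,0,0,0],[0,0,0,0,0,0]]' 20
python3 -c "
from h import *
from plant import bot
delta(bot,rackpose(0,0))"
```

```text
time: 7.25
tool_pos: [483.3, 389.7, 92.9]
tcp_rot: [-3.141, 0.488, -2.965]
contact_force: [0.5, -0.3, -1.6]
grip_width: 40.0
finger_force: 30.0
t 7.25 tcp [483.3 389.7  92.9] shift(tool,mm) [ 1.3 -0.3  4.7] after-turn shift [ 1.3 -0.3  4.7] turn [ 0.001 -0.001  0.002] j [ 0.67  0.5   1.82 -0.55  0.44 -0.62]
```

```bash

python3 -m crank '[[0,0,0.003,0,0,0],[0,0,0,0,0,0],[0,0,0,0,0,0]]' 20|grep -A3 tool_pos
python3 -m crank '[[0,0,0,0,0,0],[0,0,0,0,0,0],[0,0,0,0,0,0],[0,0,-0.01,0,0,0],[0,0,-0.02,0,0,0]]' 65
python3 -m crank '[[0,0,-0.05,0,0,0],[0,0,-0.06,0,0,0],[0,0,0,0,0.163,0],[0,0,0,0,0.163,0],[0,0,0,0,0.162,0]]' 65
python3 -c "
from h import *
from plant import bot
delta(bot,down(435,-133,240,90))"
```

```text
tool_pos: [484.7, 390.0, 90.6]
tcp_rot: [3.142, 0.488, -2.966]
contact_force: [0.3, 0.2, -1.4]
grip_width: 40.3
time: 8.25
tool_pos: [470.3, 387.2, 117.1]
tcp_rot: [-3.141, 0.487, -2.965]
contact_force: [0.1, 0.8, -0.0]
grip_width: 59.6
finger_force: 0.0
time: 8.88
tool_pos: [419.5, 379.1, 216.3]
tcp_rot: [3.139, -0.003, -2.964]
contact_force: [1.5, -0.1, -0.1]
grip_width: 59.7
finger_force: 0.0
t 8.875 tcp [419.5 379.1 216.3] shift(tool,mm) [  75.5 -506.6  -24.8] after-turn shift [-512.1   15.5  -23.7] turn [-0.    -0.004  1.749] j [ 0.6   0.42  1.43  0.    1.29 -1.15]
```

```bash

python3 -m crank '[[0.0088,-0.0559,-0.002,0,0,0],[0.0088,-0.0559,-0.002,0,0,0],[0.0088,-0.0559,-0.002,0,0,0],[0.0088,-0.0559,-0.002,0,0,0],[0.0088,-0.0559,-0.002,0,0,0]]' 100 >/dev/null
python3 -m crank '[[0.0088,-0.0559,-0.002,0,0,0],[0.0088,-0.0559,-0.002,0,0,0],[0.0088,-0.0559,-0.002,0,0,0],[0.0088,-0.0559,-0.002,0,0,0],[0,0,0,0,0,0]]' 100
 python3 - <<'E'
from h import *
from plant import bot
o,c=snap(bot);np.savez("w3.npz",**c);cv2.imwrite("pics/w3.png",cv2.resize(c["color"],(800,600),interpolation=cv2.INTER_CUBIC))
print(o["tool_pos"],o["tcp_rot"],o["joint_positions"],o["time"])
E
```

```text
time: 10.12
tool_pos: [430.1, -133.8, 232.7]
tcp_rot: [-3.141, 0.001, -2.97]
contact_force: [0.9, 1.1, 0.4]
grip_width: 91.3
finger_force: 0.0
[ 430.14199649 -133.79602066  232.74945658] [-3.14050491e+00  1.16498337e-03 -2.97032108e+00] [-4.71865296e-01  1.98917682e-01  1.70563299e+00 -1.81915421e-04
  1.23545742e+00 -2.21387283e+00] 10.125
```

View pics/w3.png

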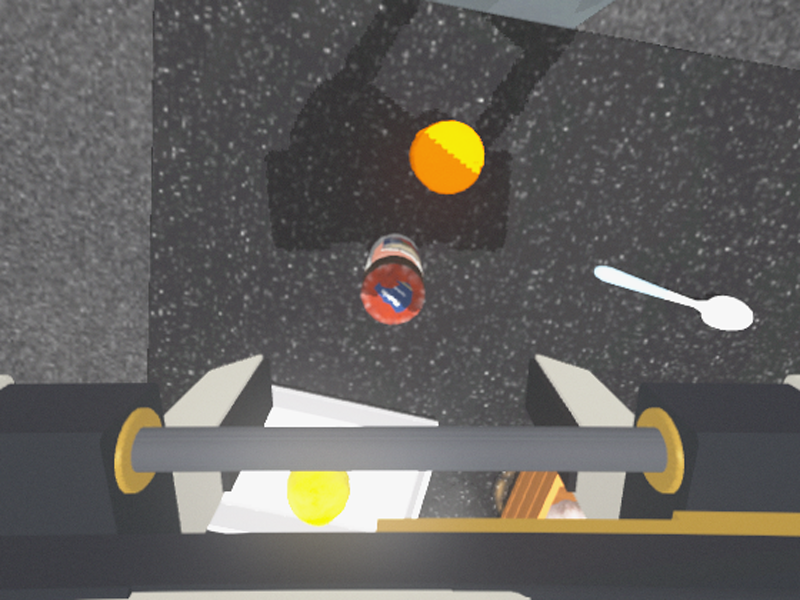

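The near jar's cap is at (393,292) with the orange look-alike at (448,157); spoon from (596,270) to (752,315), middle about (675,295), and the lemon is in the tray at (318,490).

```bash
python3 - <<'E'
from h import *
from plant import bot
c=np.load("w3.npz");k=10/7
def p(n,u,v,z):print(n,np.round(at(c,u,v,z,k),1))
p("jar",393,292,105);p("orange",448,157,105);p("sp handle",596,270,4);p("sp bowl",752,315,5);p("tray c",275,386,35);p("tray c",437,421,35)
J=at(c,393,292,105,k)
delta(bot,down(J[0],J[1],68,190))
E
```

```text
jar [ 435.1 -137.5  105. ]
orange [ 351.4 -120.1  105. ]
sp handle [418.   26.2   4. ]
sp bowl [433.2 162.7   5. ]
tray c [ 550.5 -216.1   35. ]
tray c [559.7 -80.2  35. ]
t 10.175 tcp [ 430.  -131.8  232.5] shift(tool,mm) [ -3.9  -6.5 164.5] after-turn shift [ -4.   -6.5 164.5] turn [ 0.     0.001 -0.002] j [-0.47  0.2   1.71  0.    1.24 -2.21]
```

```bash

python3 -m crank '[[-0.002,-0.003,0.05,0,0,0],[-0.002,-0.0035,0.05,0,0,0],[0,0,0.04,0,0,0],[0,0,0.0245,0,0,0],[0,0,0,0,0,0]]' 100|grep -A3 tool_pos
python3 -m crank '[[0,0,0,0,0,0],[0,0,0,0,0,0],[0,0,0,0,0,0],[0,0,0,0,0,0],[0,0,0,0,0,0]]' 20|grep -A4 tool_pos
python3 -m crank '[[0,0,0,0,0,0],[0,0,0,0,0,0],[0,0,-0.05,0,0,0],[0,0,-0.06,0,0,0],[0,0,-0.06,0,0,0]]' 20|grep -A4 tool_pos
python3 -c "
from h import *
from plant import bot
T=rackpose(1,150);print(T[0]);delta(bot,down(T[0][0],T[0][1],T[0][2],190))"
```

```text
tool_pos: [434.3, -134.3, 66.7]
tcp_rot: [3.139, -0.003, -2.964]
contact_force: [0.1, 0.9, 0.2]
grip_width: 91.7
tool_pos: [435.4, -136.5, 67.8]
tcp_rot: [-3.141, 0.0, -2.966]
contact_force: [-0.5, 0.7, -0.6]
grip_width: 46.4
finger_force: 0.0
tool_pos: [434.9, -136.2, 239.2]
tcp_rot: [3.141, -0.001, -2.965]
contact_force: [0.6, -1.0, -1.4]
grip_width: 40.5
finger_force: 30.0
[428.27211522 302.43920034 220.556     ]
t 12.05 tcp [ 434.9 -136.2  239.2] shift(tool,mm) [-70.4 433.   18.9] after-turn shift [-69.7 433.1  18.7] turn [ 0.001 -0.001  0.002] j [-0.47  0.2   1.68  0.    1.26 -2.22]
```

```bash

python3 -m crank '[[-0.01,0.05,0,0,0,0],[-0.01,0.06,0,0,0,0],[-0.01,0.06,0,0,0,0],[-0.01,0.06,0,0,0,0],[-0.01,0.06,0,0,0,0]]' 20|grep -A4 tool_pos
python3 -m crank '[[-0.01,0.06,0,0,0,0],[-0.01,0.05,0,0,0,0],[0,0.033,0,0,-0.163,0],[0,0,0,0,-0.163,0],[0,0,0,0,-0.162,0]]' 20|grep -A4 tool_pos
python3 -m crank '[[0,0,0,0,0,0]]' 20|tail -1
python3 -c "
from h import *
from plant import bot
delta(bot,rackpose(1,80))"
```

```text
tool_pos: [433.3, 159.7, 237.6]
tcp_rot: [-3.141, 0.0, -2.966]
contact_force: [1.3, -0.1, -0.5]
grip_width: 40.3
finger_force: 30.0
tool_pos: [427.7, 302.8, 237.7]
tcp_rot: [3.141, 0.492, -2.964]
contact_force: [0.5, -1.4, -0.8]
grip_width: 40.1
finger_force: 30.0
finger_force: 30.0
t 13.425 tcp [425.2 301.3 235.9] shift(tool,mm) [ 3.9  0.6 85.1] after-turn shift [ 4.4  0.6 85.1] turn [-0.    -0.005  0.004] j [ 0.58  0.13  1.9  -0.29  0.69 -0.98]
```

```bash

python3 -m crank '[[0.004,0,0.03,0,0,0],[0,0,0.03,0,0,0],[0,0,0.025,0,0,0],[0,0,0,0,0,0]]' 20|grep -A4 tool_pos
python3 -m crank '[[0,0,0.02,0,0,0],[0,0,0.02,0,0,0],[0,0,0.015,0,0,0],[0,0,0.01,0,0,0],[0,0,0,0,0,0]]' 20|grep -A4 tool_pos
python3 -c "
from h import *
from plant import bot
delta(bot,rackpose(1,2))"
```

```text
tool_pos: [465.3, 307.7, 159.2]
tcp_rot: [-3.139, 0.483, -2.967]
contact_force: [-0.3, 0.1, -0.8]
grip_width: 40.0
finger_force: 30.0
tool_pos: [494.3, 313.7, 103.0]
tcp_rot: [-3.141, 0.487, -2.966]
contact_force: [-0.5, -1.4, -0.7]
grip_width: 40.3
finger_force: 30.0
t 14.55 tcp [494.3 313.7 103. ] shift(tool,mm) [ 4.   0.4 12.8] after-turn shift [ 4.   0.4 12.8] turn [ 0.    -0.001  0.001] j [ 0.52  0.42  1.93 -0.46  0.36 -0.82]
```

```bash

python3 -m crank '[[0.003,0,0.006,0,0,0],[0,0,0.006,0,0,0],[0,0,0.001,0,0,0],[0,0,0,0,0,0]]' 20|grep -A4 tool_pos
python3 -m crank '[[0,0,0,0,0,0],[0,0,0,0,0,0],[0,0,0,0,0,0],[0,0,-0.01,0,0,0],[0,0,-0.02,0,0,0]]' 65|grep -A4 tool_pos
python3 -m crank '[[0,0,-0.05,0,0,0],[0,0,-0.06,0,0,0],[0,0,0,0,0.163,0],[0,0,0,0,0.163,0],[0,0,0,0,0.162,0]]' 65
python3 -c "
from h import *
from plant import bot
o,c=snap(bot,'side');o,d=snap(bot,'scene')
cv2.imwrite('pics/s2.png',np.hstack([cv2.resize(x,(400,400),interpolation=cv2.INTER_CUBIC) for x in (c['color'][180:300,200:320],d['color'][110:230,130:250])]))
delta(bot,down(643,-167,200,0))"
```

```text
tool_pos: [497.5, 314.5, 90.5]
tcp_rot: [-3.142, 0.488, -2.965]
contact_force: [0.4, -0.7, -1.3]
grip_width: 39.9
finger_force: 30.0
tool_pos: [483.1, 311.8, 117.1]
tcp_rot: [-3.141, 0.487, -2.965]
contact_force: [-0.7, -0.0, 0.0]
grip_width: 59.9
finger_force: 0.0
time: 16.3
tool_pos: [432.5, 303.5, 216.2]
tcp_rot: [3.139, -0.002, -2.964]
contact_force: [0.3, 0.4, -0.9]
grip_width: 59.7
finger_force: 0.0
t 16.4 tcp [434.9 303.2 214.3] shift(tool,mm) [-123.1 -499.2   13.7] after-turn shift [208.1 470.2  14.3] turn [ 1.000e-03  1.000e-03 -2.967e+00] j [ 0.46  0.36  1.53  0.    1.25 -1.28]
```

View pics/s2.png

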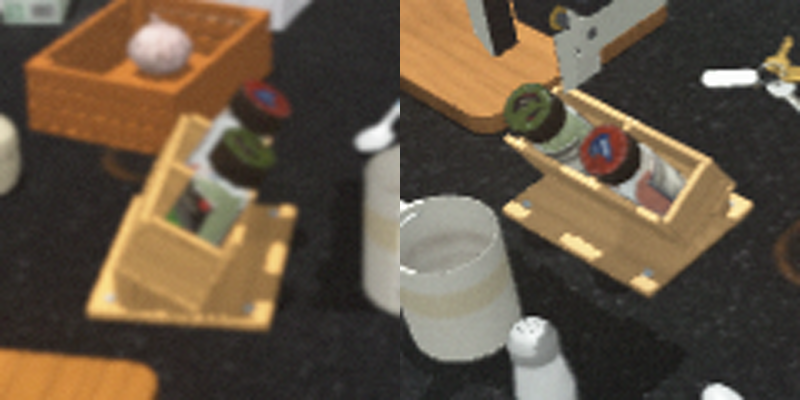

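Both jars sit in their bays, leaning with caps up. Next, the lemon.

```bash

python3 -m crank '[[-0.0134,-0.0552,0,0,0,0],[-0.0134,-0.0552,0,0,0,0],[-0.0134,-0.0552,0,0,0,0],[-0.0134,-0.0552,0,0,0,0],[-0.0134,-0.0552,0,0,0,0]]' 90 >/dev/null
python3 -m crank '[[-0.0134,-0.0552,0,0,0,0],[-0.0134,-0.0552,0,0,0,0],[-0.0134,-0.0552,0,0,0,0],[-0.0134,-0.0552,0,0,0,0],[0,0,0,0,0,0.13]]' 90 >/dev/null
python3 -m crank '[[0,0,0,0,0,0.13],[0,0,0,0,0,0]]' 90
 python3 - <<'E'
from h import *
from plant import bot
o,c=snap(bot);np.savez("w4.npz",**c);cv2.imwrite("pics/w4.png",cv2.resize(c["color"],(800,600),interpolation=cv2.INTER_CUBIC))
print(o["tool_pos"],o["tcp_rot"],o["joint_positions"],o["time"])
E
```

```text
time: 17.9
tool_pos: [638.3, -164.5, 214.4]
tcp_rot: [-3.141, 0.002, 3.059]
contact_force: [0.5, 1.1, 0.0]
grip_width: 82.8
finger_force: 0.0
[ 638.34317868 -164.48295474  214.37826579] [-3.14062371e+00  1.63975210e-03  3.05926110e+00] [-3.68119050e-01  6.03101156e-01  1.13029469e+00 -4.73770553e-04
  1.40635043e+00 -1.85650590e+00] 17.9
```

View pics/w4.png

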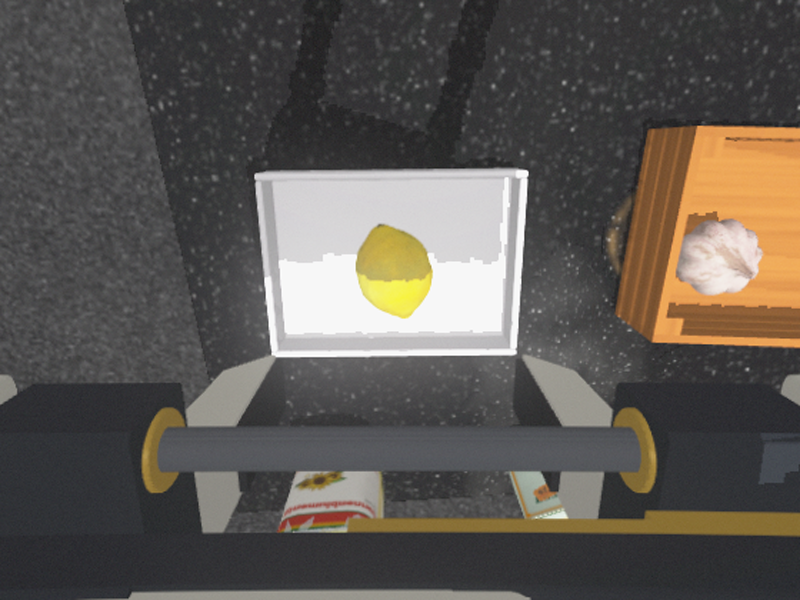

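The lemon is at (393,271) with its axis from (381,226) to (406,317). The tray rim corners are (257,174), (527,172), (517,354), (272,354).

```bash

 python3 - <<'E'
from h import *
from plant import bot
c=np.load("w4.npz");k=10/7
A=at(c,381,226,33,k);B=at(c,406,317,33,k);L=at(c,394,271,33,k);print(A,B,L,np.degrees(np.arctan2(*(B-A)[1::-1])),np.linalg.norm(B-A))
t=np.array([at(c,u,v,35,k) for u,v in [(257,174),(527,172),(517,354),(272,354)]]);print(np.round(t,1),t.mean(0), [np.linalg.norm(t[i]-t[i-1]) for i in range(4)],np.degrees(np.arctan2(*(t[1]-t[0])[1::-1]))-90)
y=np.degrees(np.arctan2(*(B-A)[1::-1]))
delta(bot,down(L[0],L[1],13,180+y))
E
```

```text
[ 609.54656181 -175.53807809   33.        ] [ 678.30239294 -163.35720267   33.        ] [ 642.58277324 -169.23398141   33.        ] 10.046357326598203 69.82648523376031
[[ 567.7 -255.3   35. ]
 [ 581.3  -74.3   35. ]
 [ 713.9  -82.2   35. ]
 [ 698.8 -266.4   35. ]] [ 640.43004283 -169.57458033   35.        ] [np.float64(131.57377352456982), np.float64(181.4586533665299), np.float64(132.78075370405062), np.float64(184.7899634613684)] -4.302011867825115
t 17.95 tcp [ 638.4 -164.4  214.5] shift(tool,mm) [ -4.3  -4.3 201.5] after-turn shift [ -3.3  -5.5 201.5] turn [-0.001  0.001 -0.256] j [-0.37  0.6   1.13 -0.    1.41 -1.86]
```

```bash

python3 -m crank '[[0,0,0,0,0,-0.128],[0,0,0,0,0,-0.128],[-0.003,-0.0055,0.05,0,0,0],[0,0,0.05,0,0,0],[0,0,0.05,0,0,0]]' 90|grep -A4 tool_pos
python3 -m crank '[[0,0,0.03,0,0,0],[0,0,0.0215,0,0,0],[0,0,0,0,0,0],[0,0,0,0,0,0],[0,0,0,0,0,0]]' 90|grep -A4 tool_pos
python3 -m crank '[[0,0,0,0,0,0],[0,0,0,0,0,0],[0,0,0,0,0,0],[0,0,0,0,0,0]]' 20|grep -A4 tool_pos
python3 -m crank '[[0,0,0,0,0,0],[0,0,-0.03,0,0,0],[0,0,-0.05,0,0,0],[0,0,-0.05,0,0,0],[0,0,0,0,0,0]]' 20
python3 -c "
from h import *
from plant import bot
R=Rn.from_euler('z',-6.7,degrees=True).as_matrix();p=R@[0,43,0]+[642,106,0];print(p)
delta(bot,down(p[0],p[1],143,83.3+180))"
```

```text
tool_pos: [642.6, -169.4, 63.2]
tcp_rot: [-3.14, 0.002, -2.966]
contact_force: [-0.1, 0.8, -0.1]
grip_width: 81.9
finger_force: 0.0
tool_pos: [643.5, -170.1, 14.3]
tcp_rot: [-3.14, 0.002, -2.969]
contact_force: [-0.3, -0.2, 0.4]
grip_width: 82.6
finger_force: 0.0
tool_pos: [642.6, -170.0, 12.7]
tcp_rot: [-3.141, 0.0, -2.969]
contact_force: [-0.3, -0.5, 0.7]
grip_width: 52.5
finger_force: 30.0
time: 20.32
tool_pos: [644.9, -170.7, 147.6]
tcp_rot: [-3.137, 0.008, -2.969]
contact_force: [0.7, 0.5, -1.1]
grip_width: 52.9
finger_force: 30.0
[647.0168417  148.70633793   0.        ]
t 20.325 tcp [ 644.9 -170.7  147.6] shift(tool,mm) [-56.8 314.4   3.5] after-turn shift [-317.5   35.2    4.6] turn [-0.009  0.004 -1.282] j [-0.37  0.66  1.21  0.    1.26 -2.12]
```

```bash

python3 -m crank '[[-0.0095,0.0524,0,0,0,0],[-0.0095,0.0524,0,0,0,0],[-0.0095,0.0524,0,0,0,0],[-0.0095,0.0524,0,0,0,0],[-0.0095,0.0524,0,0,0,0]]' 20|tail -2
python3 -m crank '[[-0.0095,0.0524,0,0,0,0],[0,0,0,0,0,0.186],[0,0,0,0,0,0.186],[0,0,0,0,0,0.186],[0,0,0,0,0,0.186]]' 20|tail -2
python3 -m crank '[[0,0,0,0,0,0.186],[0,0,0,0,0,0.186],[0,0,0,0,0,0.186],[0,0,0,0,0,0.186],[0,0,0,0,0,0.186]]' 20|tail -2
python3 -m crank '[[0,0,0,0,0,0.186],[0,0,0,0,0,0]]' 20
python3 -c "
from h import *
from plant import bot
delta(bot,down(647,148.7,17,83.3))"
```

```text
grip_width: 52.5
finger_force: 30.0
grip_width: 52.6
finger_force: 30.0
grip_width: 52.7
finger_force: 30.0
time: 22.45
tool_pos: [644.2, 149.5, 141.0]
tcp_rot: [-3.139, 0.001, 1.455]
contact_force: [0.2, 0.6, -1.1]
grip_width: 52.5
finger_force: 30.0
t 22.45 tcp [644.2 149.5 141. ] shift(tool,mm) [ -0.4   3.2 124. ] after-turn shift [ -0.5   2.9 124. ] turn [-0.002  0.001  0.002] j [ 0.11  0.66  1.23 -0.    1.26  0.23]
```

```bash

python3 -m crank '[[0,0.003,0.04,0,0,0],[0,0,0.04,0,0,0],[0,0,0.03,0,0,0],[0,0,0.013,0,0,0],[0,0,0,0,0,0]]' 20|grep -A4 tool_pos
python3 -m crank '[[0,0,0,0,0,0],[0,0,0,0,0,0],[0,0,0,0,0,0],[0,0,-0.03,0,0,0],[0,0,-0.06,0,0,0]]' 76|grep -A4 tool_pos
python3 -m crank '[[0,0,-0.06,0,0,0],[0,0,0,0,0,0]]' 76
python3 -c "
from h import *
from plant import bot
s=np.array([[418.3,26.4],[435.5,162]]);m=s.mean(0);a=np.degrees(np.arctan2(s[1,1]-s[0,1],s[1,0]-s[0,0]));print(m,a,np.linalg.norm(s[1]-s[0]))
delta(bot,down(m[0],m[1],150,a))"
```

```text
tool_pos: [647.4, 149.2, 18.8]
tcp_rot: [-3.14, 0.0, 1.456]
contact_force: [0.5, -1.6, -1.5]
grip_width: 52.6
finger_force: 30.0
tool_pos: [646.2, 149.0, 108.2]
tcp_rot: [-3.136, 0.001, 1.454]
contact_force: [1.2, -0.3, 0.4]
grip_width: 69.9
finger_force: 0.0
time: 23.95
tool_pos: [650.9, 149.7, 176.7]
tcp_rot: [3.129, -0.003, 1.454]
contact_force: [-0.9, -0.4, -0.4]
grip_width: 69.5
finger_force: 0.0
[426.9  94.2] 82.77099868448056 136.68650262553356
t 23.95 tcp [650.9 149.7 176.7] shift(tool,mm) [ -81.3 -216.3   23.8] after-turn shift [ -83.2 -215.2   26.7] turn [ 0.012 -0.003  0.009] j [0.11 0.64 1.17 0.   1.32 0.23]
```

```bash

python3 -m crank '[[-0.0205,-0.054,0,0,0,0],[-0.0205,-0.054,0,0,0,0],[-0.0205,-0.054,0,0,0,0],[-0.0205,-0.054,0,0,0,0],[0,0,0,0,0,0]]' 50|grep -A4 tool_pos
 python3 - <<'E'
from h import *
from plant import bot
o,c=snap(bot);np.savez("w5.npz",**c);cv2.imwrite("pics/w5.png",cv2.resize(c["color"],(800,600),interpolation=cv2.INTER_CUBIC))
print(o["tool_pos"],o["tcp_rot"],o["time"])
E
```

```text
tool_pos: [418.8, 92.6, 168.7]
tcp_rot: [-3.137, 0.001, 1.454]
contact_force: [1.8, -0.3, -0.6]
grip_width: 45.6
finger_force: 0.0
[418.75715587  92.5644393  168.67225536] [-3.13673216e+00  9.09878105e-04  1.45362766e+00] 24.575
```

View pics/w5.png

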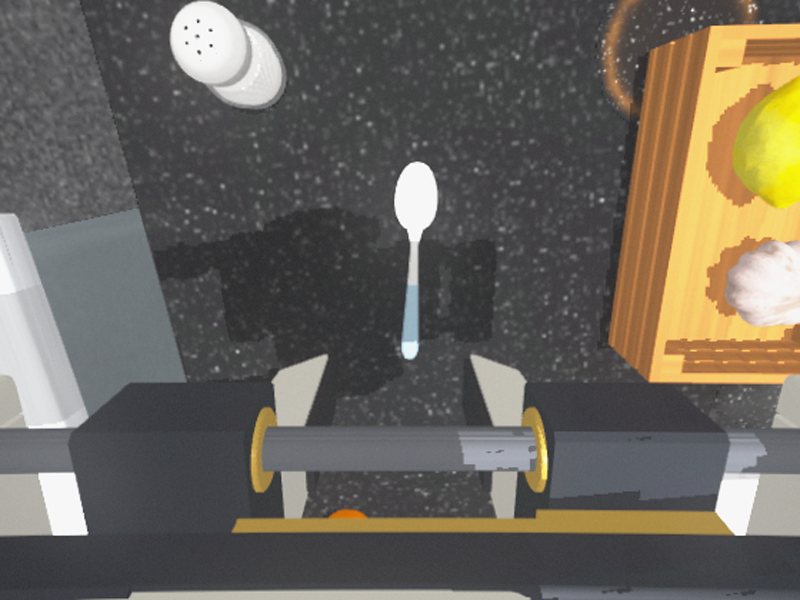

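The spoon runs from (416,162) to (409,359), nearly in line with the tool. The lemon and garlic lie side by side on the crate floor.

```bash

 python3 - <<'E'
from h import *
from plant import bot
c=np.load("w5.npz");k=10/7
A=at(c,409,359,4,k);B=at(c,416,162,5,k);M=(A+B)/2;a=np.degrees(np.arctan2(*(B-A)[1::-1]));print(A,B,M,a,np.linalg.norm(B-A))
delta(bot,down(M[0],M[1],3,a))
E
```

```text
[418.01664303  25.77841093   4.        ] [437.65508566 161.8757753    5.        ] [427.83586435  93.82709312   4.5       ] 81.78906569466378 137.5105851153833
t 24.625 tcp [422.3  92.8 169.6] shift(tool,mm) [  1.6   5.5 166.6] after-turn shift [  1.8   5.4 166.6] turn [-0.     0.     0.026] j [0.04 0.24 1.85 0.   1.06 0.16]
```

```bash

python3 -m crank '[[0.001,0.005,0.05,0,0,0.026],[0,0,0.05,0,0,0],[0,0,0.04,0,0,0],[0,0,0,0,0,0],[0,0,0,0,0,0]]' 50|grep -A4 tool_pos
python3 -c "
from h import *
from plant import bot
delta(bot,down(427.8,93.8,3,81.8))"
```

```text
tool_pos: [430.4, 93.6, 30.5]
tcp_rot: [3.14, -0.0, 1.428]
contact_force: [0.2, -0.8, 1.0]
grip_width: 45.7
finger_force: 0.0
t 25.25 tcp [430.4  93.6  30.5] shift(tool,mm) [-0.2 -2.7 27.5] after-turn shift [-0.2 -2.6 27.5] turn [ 0.002 -0.     0.   ] j [ 0.04  0.47  1.99 -0.    0.68  0.18]
```

```bash

python3 -m crank '[[0,-0.0025,0.015,0,0,0],[0,0,0.0125,0,0,0],[0,0,0,0,0,0],[0,0,0,0,0,0]]' 50|grep -A4 tool_pos
python3 -m crank '[[0,0,0,0,0,0],[0,0,0,0,0,0],[0,0,0,0,0,0],[0,0,0,0,0,0],[0,0,0,0,0,0]]' 5|grep -A4 tool_pos
python3 -m crank '[[0,0,0,0,0,0],[0,0,-0.03,0,0,0],[0,0,-0.05,0,0,0],[0,0,-0.05,0,0,0],[0,0,0,0,0,0]]' 5|grep -A4 tool_pos
python3 -c "
from h import *
from plant import bot
delta(bot,down(640.4,-169.6,120,85.7))"
```

```text
tool_pos: [427.0, 93.8, 2.7]
tcp_rot: [3.14, -0.0, 1.428]
contact_force: [-0.4, 0.0, 1.0]
grip_width: 45.6
finger_force: 0.0
tool_pos: [426.5, 93.8, 2.2]
tcp_rot: [3.141, -0.0, 1.428]
contact_force: [-0.1, 0.4, 2.1]
grip_width: 19.3
finger_force: 29.9
tool_pos: [428.5, 93.9, 135.2]
tcp_rot: [3.134, -0.001, 1.428]
contact_force: [-0.2, 1.1, -1.0]
grip_width: 19.1
finger_force: 29.9
t 27.0 tcp [428.5  93.9 135.2] shift(tool,mm) [-230.6  247.1   16.7] after-turn shift [-246.9  231.    15.2] turn [ 0.008 -0.001 -0.068] j [ 0.04  0.29  1.89 -0.    0.96  0.18]
```

```bash

python3 -m crank '[[0,0,0,0,0,-0.068],[-0.04,0.038,0,0,0,0],[-0.054,0.05,0,0,0,0],[-0.054,0.05,0,0,0,0],[-0.054,0.05,0,0,0,0]]' 5|grep -A4 tool_pos
python3 -m crank '[[-0.045,0.043,0,0,0,0],[0,0,0,0,0,0],[0,0,0,0,0,0],[0,0,0,0,0,0]]' 5|grep -A4 tool_pos
python3 -c "
from h import *
from plant import bot
delta(bot,down(640.4,-169.6,9,85.7))"
```

```text
tool_pos: [578.3, -97.2, 130.4]
tcp_rot: [-3.139, -0.001, 1.496]
contact_force: [1.9, -0.0, 0.4]
grip_width: 19.6
finger_force: 29.9
tool_pos: [616.6, -142.4, 131.7]
tcp_rot: [-3.14, -0.001, 1.497]
contact_force: [-0.5, 0.3, 1.1]
grip_width: 19.3
finger_force: 29.9
t 28.125 tcp [ 616.6 -142.4  131.7] shift(tool,mm) [-25.4  25.9 122.6] after-turn shift [-25.3  25.7 122.7] turn [-0.001 -0.001  0.001] j [-0.35  0.62  1.33  0.    1.19 -0.27]
```

```bash

python3 -m crank '[[-0.025,0.0255,0,0,0,0],[0,0,0.045,0,0,0],[0,0,0.04,0,0,0],[0,0,0.02,0,0,0],[0,0,0,0,0,0]]' 5|grep -A4 tool_pos
python3 -m crank '[[0,0,0.01,0,0,0],[0,0,0.0065,0,0,0],[0,0,0,0,0,0],[0,0,0,0,0,0]]' 5|grep -A4 tool_pos
python3 -m crank '[[0,0,0,0,0,0],[0,0,0,0,0,0],[0,0,0,0,0,0],[0,0,-0.02,0,0,0],[0,0,-0.06,0,0,0]]' 50|grep -A4 tool_pos
python3 -m crank '[[0,0,-0.06,0,0,0],[0,0,-0.06,0,0,0],[0,0,0,0,0,0],[0,0,0,0,0,0],[0,0,0,0,0,0]]' 50
python3 - <<'E'
from h import *
from plant import bot
o,c=snap(bot);d=bot.capture('scene');e=bot.capture('side')
r=lambda x:cv2.resize(x,(400,300),interpolation=cv2.INTER_AREA)
cv2.imwrite("pics/w6.png",np.vstack([np.hstack([r(c["color"]),r(d['color'][100:310,150:430])]),np.hstack([r(e['color'][130:280,180:380]),np.zeros((300,400,3),np.uint8)])]))
E
```

```text
tool_pos: [639.6, -169.0, 25.7]
tcp_rot: [-3.138, -0.001, 1.497]
contact_force: [0.6, 0.4, -0.3]
grip_width: 18.9
finger_force: 29.9
tool_pos: [641.3, -170.7, 11.0]
tcp_rot: [3.141, 0.0, 1.496]
contact_force: [0.0, 0.1, 0.3]
grip_width: 19.1
finger_force: 29.9
tool_pos: [639.2, -169.9, 89.3]
tcp_rot: [-3.135, -0.002, 1.496]
contact_force: [1.0, -0.6, 1.2]
grip_width: 46.0
finger_force: 0.0
time: 30.5
tool_pos: [640.3, -170.3, 209.1]
tcp_rot: [-3.139, -0.001, 1.496]
contact_force: [-0.6, -0.2, -0.8]
grip_width: 46.0
finger_force: 0.0
```

View pics/w6.png

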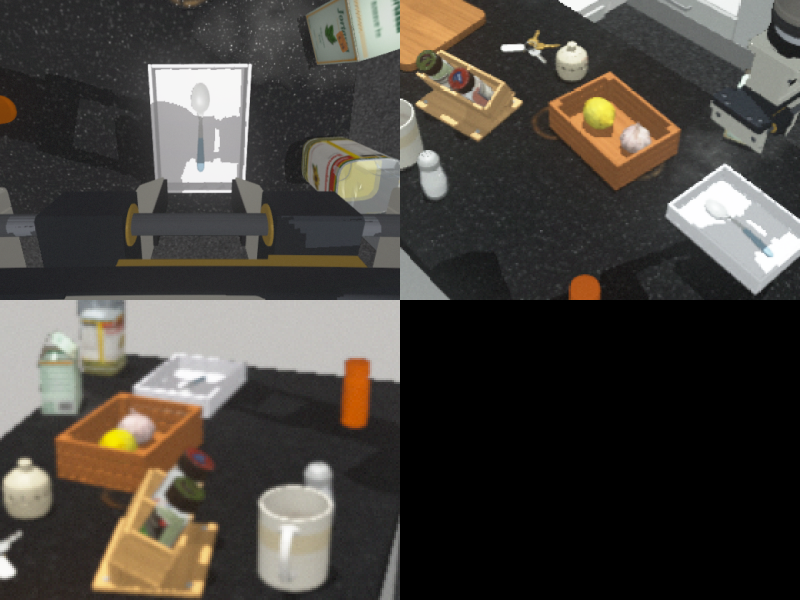

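The spoon lies flat in the tray (wrist view, (200,125)), the lemon and garlic are in the crate, both jars are in the rack, and the bystanders haven't moved.

```bash
python3 -c "
from plant import bot
print(bot.close_job())"
```

```text
the job is handed in; nothing more can be done
None
```

The job is handed in at about 30 s of the 72 s allowed. In the last pictures, both jars lean caps-up in their bays, the lemon is beside the garlic on the crate floor, the teaspoon lies flat in the tray, and the mug, salt shaker and egg timer stand where they were; the hand-in gave no verdict.

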